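# Press home the valve cover and the filter cartridge

### The job

On the round plywood turntable, the cover of the larger solenoid valve and the capped cartridge in the larger filter holder are both standing proud. Press each of them straight down until it is fully home, in either order, and leave the loose bleed screw knob and the loose hex bushing where they are.

Things in the scene. Friction and masses are not known exactly. Their poses are not given: they have to be found in the camera images.
- cover_top (a point): centre of the flat top of the black cover (54 x 44 mm, 22 high) on the larger of two green valves (90 mm long, fixed; turntable top at 45 mm). The cover only slides vertically; about 8 N moves it, and it stays where left. Start: 9 to 12 mm proud, aluminium showing in the gap. Fully home this point is 113 mm above the table. z up. The smaller valve (top at 91 mm) is already closed.
- cartridge_top (a point): centre of the flat round cap (48 mm diameter, 18 high) of the cartridge in the larger of two round white holders (60 mm high, fixed on the turntable). It only slides vertically; about 8 N moves it, and it stays where left. Start: 12 to 15 mm proud of the rim, white ceramic in the gap. Fully home this point is 123 mm above the table. z up. The smaller filter (top at 93 mm) is already seated.
- bleed_knob: loose brass bleed screw knob standing on the turntable near its edge: fluted disc 32 mm diameter, 14 mm high, with a thin 10 mm stem up to 30 mm. Origin at the centre of its underside, z up. To be left alone.
- bushing: loose steel hex bushing standing near the middle of the turntable: hexagon 36 mm across flats, 12 mm high, with a round 25 mm collar up to 27 mm. Origin at the centre of its underside, z up. To be left alone.

How it is judged:
At the end, for the whole second after the job is handed in: The larger valve's cover and the larger filter's cartridge are both fully home, each within 3 mm of resting on its seat (height (world z) of cover_top below 0.116 m and height (world z) of cartridge_top below 0.126 m); the robot touches nothing.
It fails at once if the bleed screw knob is shifted by more than 15 mm (distance of bleed_knob from where it was at the start of the episode above 0.015 m).
It fails at once if the hex bushing is shifted by more than 15 mm (distance of bushing from where it was at the start of the episode above 0.015 m).
It also fails if it takes over 35 s, if anything falls off the work surface, if the arm or the gripper's body presses on something with over 40 N, if the wrist force passes 120 N, or if a joint passes its speed limit or range.

### The arm

A 6-joint arm with a two-finger parallel gripper is mounted at the origin on the work surface. World frame = base frame: x ahead of the robot, y to its left, z up, the work surface at z = 0. Lengths are in m, angles in rad, forces in N, time in s.
With the tool pointing down it reaches from about 0.25 to 0.725 m from the base axis. Payload 4 kg.
Tool frame: the origin (TCP) lies at the very end of the fingers, on their centre line; the grasp point (between the pads) lies 19 mm behind it; z points along the fingers, y is the direction in which the jaws open and shut (so a half turn about z gives the same grasp; the last joint's range is limited). The gripper opens to 85 mm and grips with 20 to 120 N. Pads are 22 mm wide; open, the fingers measure 114 mm over their backs; the gripper's body (76 mm by 85 mm) begins 54 mm behind the grasp point. The pads swing forward as they close: fully open they stand 13 mm farther back than shut.
Start: joints at [-1.333, 0.241, 0.005, 1.335, 0, 1.571], TCP at [0.118, -0.486, 0.231] pointing down, gripper open.
Joint ranges: [-2.72, 2.72], [-1.05, 1.87], [-1.09, 1.28], [-1.99, 2.15], [-1.42, 1.44], [-3.14, 3.14]. Speed limits (rad/s): [2.79, 2.79, 3.14, 3.14, 3.14, 3.14].

### API

Orientations are given as a unit quaternion [x, y, z, w].
In Python, from workcell import bot gives the robot as it stands.
- The arm moves only by the shell command python3 -m crank 'ROWS'. ROWS is JSON, a list that holds one entry, the list of rows, each a list of 5 numbers: the shift along the tool's x, y, z in mm, then the turn about the tool's z in degrees, then the closure in counts, from 0 (fully open) to 255 (shut). In form: [[[tx, ty, tz, turn, grip], ...]]. A call has 1 to 12 rows; each row shifts and turns the pose as measured when the row begins, along the tool's axes as they then stand; what a row does not reach is not made up. A row lasts 1/8 s, in which the tool goes at most 62.5 mm and 10.7 degrees, less where a joint would pass 70% of its speed; a pose out of reach is approached as far as the arm can. A call is refused whole if a number of a shift passes 62.5 or a number of a turn 10.7, either way. A call with a gripper value outside its range is refused whole. The fingers move at their own pace and stop on an object; the grip force is fixed at half the most. Time passes only in rows, so rows that do not move let the fingers close. It gives the time, the measured TCP pose, the force and the opening at its end, in the units of the state.
- bot.get_obs(): the state, without advancing time (a new reading comes with each control period).
- bot.camera(name): name is "scene" or "top"; returns a dict with "img" (400x640x3 uint8, blue, green, red), "depth" (400x640 float32, m along the optical axis (not along the pixel's ray), 0 where there is no reading), "fx", "fy", "cx", "cy" (pixels), "R" (3x3) and "t" (3): a world point X has camera coordinates R X + t. Camera axes: x right, y down, z forward; pixel columns grow to the right and rows downward; lengths in m; the calibration is good to about 2 mm. A picture is of the moment at which its call begins.
- bot.job_done(): hands the job in, once; it reports no verdict.
The state is a dict: "clock": time; "joint_pos": joint angles; "joint_vel": joint speeds; "tau": joint torques, N m; "eef_pos": TCP position; "tool_rot": TCP orientation; "ft_force": force on the tool from outside, world axes, zero at the start; "ft_torque": the same for the moment, N m; "grip_width": finger opening in m.
Only numpy, scipy, OpenCV 4.12 (cv2) and the standard library are available. Lean on these libraries where they do the work, as an engineer would, in place of code of your own. Each camera call takes 0.05 s, during which the arm holds its last target.

## Working session

There is one attempt and no reset: what is moved stays moved. The work goes in short steps, Python scripts to look and compute and a shell command to move; the robot and the scene stay as the last step left them, time stands still between calls to the robot, and variables do not carry over. Pictures are saved under pics/ and viewed, and the job is handed in when it is done.

```bash
mkdir -p pics
python3 - <<'E'
from workcell import bot
import cv2,numpy as np
o=bot.get_obs();print(o)
for n in("scene","top"):
    c=bot.camera(n);cv2.imwrite(f"pics/{n}0.png",c["img"]);np.savez(f"/tmp/{n}.npz",**c);print(n,c["fx"],c["cx"],c["cy"],c["R"],c["t"])
E
```

```text
{'clock': 0.0, 'joint_pos': array([-1.33299722e+00,  2.41407206e-01,  3.75633888e-03,  1.33519675e+00,
       -3.12978904e-05,  1.57081442e+00]), 'joint_vel': array([-0.00103655, -0.0005237 , -0.00067913, -0.00094388, -0.0019665 ,
       -0.00055525]), 'tau': array([-2.37972054e-04, -3.72317111e+01,  2.52408206e+01,  1.71051087e-02,
       -6.96785537e-05,  4.25848881e-06]), 'eef_pos': array([ 0.11762793, -0.48533359,  0.23042809]), 'tool_rot': array([ 9.92940321e-01,  1.18610571e-01, -1.37209537e-04, -1.01654858e-03]), 'ft_force': array([ 0.63545899, -0.27759784,  0.65126424]), 'ft_torque': array([-0.02406439,  0.04352748,  0.06118989]), 'grip_width': 0.08524784926769644}
scene 402.8467955243356 315.54475754145074 203.53486924669537 [[-0.8918532   0.45227829  0.00649661]
 [ 0.32900836  0.65849817 -0.67685571]
 [-0.31040515 -0.60151849 -0.73608705]] [ 0.49700566 -0.12090039  0.99081103]
top 365.79073853964826 324.82224323198506 202.38685320742144 [[ 0.02438012 -0.99919002  0.03201438]
 [-0.99595842 -0.02704542 -0.08564677]
 [ 0.08644324 -0.02979691 -0.99581108]] [0.01214344 0.57392662 0.76023089]
```

View pics/scene0.png

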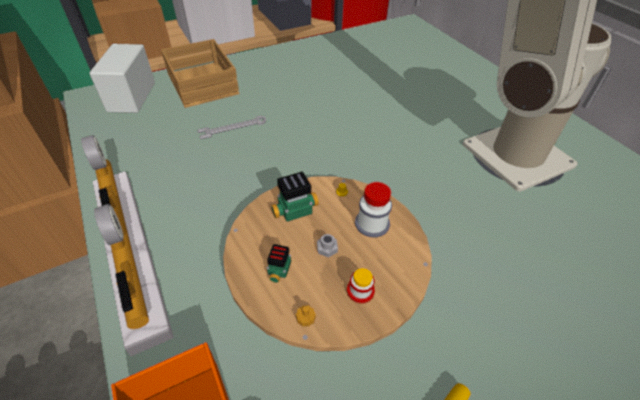

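View pics/top0.png

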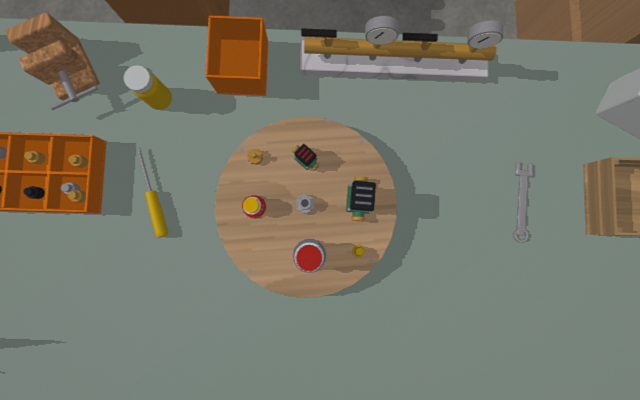

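The scene view shows the larger valve at (295,195) and the red-capped large filter at (375,207). In the top view they are at (362,197) and (309,257), the bushing is at (305,203), and brass items are at (255,157) and (359,250). Next I measure positions.

```bash
cat > h.py <<'E'
import numpy as np,cv2
def load(n): return dict(np.load(f"/tmp/{n}.npz"))
def ray(c,u,v,z):
    R,t=c["R"],c["t"];C=-R.T@t;d=R.T@np.array([(u-c["cx"])/c["fx"],(v-c["cy"])/c["fy"],1]);return C+d*(z-C[2])/d[2]
def cloud(c):
    v,u=np.mgrid[:400,:640];d=c["depth"];p=np.stack([(u-c["cx"])/c["fx"]*d,(v-c["cy"])/c["fy"]*d,d],-1);return (p-c["t"])@c["R"]
E
python3 - <<'E'
from h import *
for n,boxes in(("top",{"cover":(335,170,390,225),"cart":(285,230,335,280),"bush":(290,190,320,218),"k1":(240,145,270,170),"k2":(345,240,372,262),"smallv":(285,140,325,172),"smallf":(238,190,270,220)}),("scene",{"cover":(268,165,325,225),"cart":(350,175,400,240)})):
    c=load(n);P=cloud(c)
    for k,(a,b,e,f) in boxes.items():
        Q=P[b:f,a:e].reshape(-1,3);I=c["img"][b:f,a:e].reshape(-1,3).astype(int);ok=(c["depth"][b:f,a:e].ravel()>0)
        H=Q[ok&(Q[:,2]>0.052)]
        if len(H)==0: print(n,k,"none");continue
        zt=np.percentile(H[:,2],98);T=H[H[:,2]>zt-.006]
        print(n,k,"ztop",zt.round(4),"med z",np.median(T[:,2]).round(4),"ctr",((T.max(0)+T.min(0))/2).round(4),"mean",T.mean(0).round(4),"ext",np.ptp(T,0).round(3),len(T), "all",H.min(0).round(3),H.max(0).round(3))
        if k in("cover","cart"):print(cv2.minAreaRect((T[:,:2]*1000).astype(np.float32)))
    cv2.imwrite(f"pics/{n}z.png",cv2.resize(c["img"][110:300,210:400] if n=="top" else c["img"][160:340,220:440],None,fx=3,fy=3,interpolation=cv2.INTER_CUBIC))
E
```

```text
top cover ztop 0.1278 med z 0.1256 ctr [ 0.5799 -0.0416  0.1257] mean [ 0.58   -0.0409  0.1255] ext [0.055 0.045 0.007] 653 all [ 0.535 -0.064  0.053] [ 0.626 -0.015  0.129]
((580.0018310546875, -41.27356719970703), (44.02762222290039, 54.041927337646484), 86.60064697265625)
top cart ztop 0.1406 med z 0.1385 ctr [0.4628 0.0574 0.1386] mean [0.4625 0.0577 0.1385] ext [0.045 0.046 0.007] 545 all [0.433 0.025 0.052] [0.495 0.09  0.142]
((462.79315185546875, 57.419273376464844), (45.04335021972656, 45.334556579589844), 1.6016021966934204)
top bush ztop 0.0755 med z 0.0735 ctr [0.5678 0.0701 0.0732] mean [0.5671 0.07   0.0735] ext [0.022 0.024 0.006] 116 all [0.548 0.052 0.054] [0.587 0.087 0.076]
top k1 ztop 0.0767 med z 0.0757 ctr [0.6627 0.1757 0.0747] mean [0.6624 0.1757 0.0756] ext [0.008 0.008 0.008] 20 all [0.647 0.16  0.052] [0.677 0.191 0.078]
top k2 ztop 0.0695 med z 0.0681 ctr [ 0.4725 -0.0418  0.0669] mean [ 0.4732 -0.0418  0.0678] ext [0.014 0.014 0.006] 52 all [ 0.463 -0.053  0.052] [ 0.485 -0.03   0.07 ]
top smallv ztop 0.095 med z 0.0923 ctr [0.662  0.0715 0.0933] mean [0.662  0.0712 0.0923] ext [0.042 0.042 0.008] 267 all [0.637 0.044 0.052] [0.688 0.099 0.097]
top smallf ztop 0.0962 med z 0.0943 ctr [0.5594 0.1735 0.0941] mean [0.5587 0.1736 0.0942] ext [0.029 0.03  0.006] 195 all [0.537 0.15  0.052] [0.582 0.193 0.097]
scene cover ztop 0.1254 med z 0.124 ctr [ 0.583  -0.0412  0.1231] mean [ 0.5836 -0.0395  0.1238] ext [0.055 0.046 0.007] 513 all [ 0.538 -0.068  0.052] [ 0.628 -0.015  0.127]
((582.7488403320312, -41.24690628051758), (44.168392181396484, 53.37225341796875), 86.75965881347656)
scene cart ztop 0.1381 med z 0.1367 ctr [0.4648 0.0578 0.1361] mean [0.4664 0.0591 0.1365] ext [0.048 0.046 0.008] 443 all [0.433 0.027 0.052] [0.498 0.09  0.14 ]
((464.8501281738281, 58.06903839111328), (46.58768844604492, 47.030330657958984), 78.9691390991211)
```

View pics/topz.png

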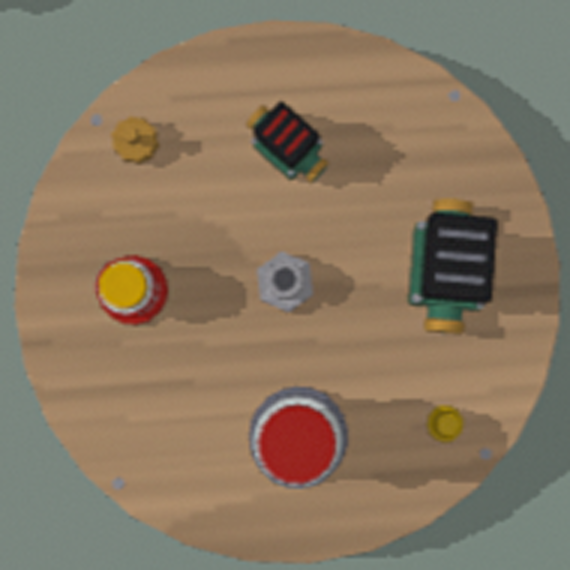

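View pics/scenez.png

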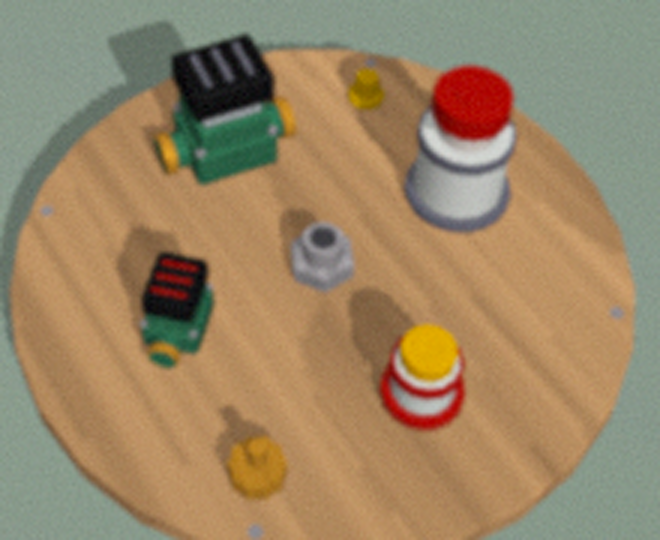

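Fused estimates are cover_top ≈ (0.5815, −0.041, 0.124) and cartridge_top ≈ (0.464, 0.058, 0.137). I'll keep the yaw, close the gripper and move above the cover.

```bash
python3 -m crank '[[[50,-29,0,0,255],[50,-29,0,0,255],[50,-29,0,0,255],[50,-29,0,0,255],[50,-29,0,0,255],[50,-29,0,0,255],[50,-29,0,0,255],[50,-29,0,0,255],[50,-29,0,0,255],[50,-29,0,0,255],[0,0,0,0,255]]]'
cat >> h.py <<'E'
def go(target):
    from workcell import bot
    from scipy.spatial.transform import Rotation as r
    o=bot.get_obs();R=r.from_quat(o["tool_rot"])
    print("t",o["clock"],"p",o["eef_pos"].round(4),"z",R.as_matrix()[:,2].round(3),"F",o["ft_force"].round(1),"w",o["grip_width"],"j",o["joint_pos"].round(2))
    print("tool mm",(R.inv().apply(np.array(target)-o["eef_pos"])*1000).round(1))
E
python3 -c "
from h import *
go([.5815,-.041,.150])"
```

```text
clock: 1.48
eef_pos: [0.5473, -0.0744, 0.2256]
tool_rot: [0.993, 0.116, -0.002, -0.002]
ft_force: [-0.0, -0.9, -0.5]
grip_width: 0.0001
t 1.475 p [ 0.5473 -0.0744  0.2256] z [-0.005  0.004 -1.   ] F [-0.  -0.9 -0.5] w 0.0001308675229157415 j [-0.14  0.35  0.14  1.37  0.    2.77]
tool mm [ 41.3 -24.2  75.6]
```

```bash
python3 -m crank '[[[40,-24,20,0,255],[0,0,0,-10,255],[0,0,0,-10,255],[0,0,0,-10,255],[0,0,0,0,255]]]'
python3 -c "
from h import *
go([.5815,-.041,.132])"
```

```text
clock: 2.1
eef_pos: [0.5773, -0.0437, 0.2018]
tool_rot: [0.927, 0.375, -0.006, -0.004]
ft_force: [-0.0, 0.3, -0.0]
grip_width: 0.0
t 2.1 p [ 0.5773 -0.0437  0.2018] z [-0.014  0.003 -1.   ] F [-0.   0.3 -0. ] w 4.9975095819654804e-05 j [-0.08  0.42  0.19  1.35  0.    2.3 ]
tool mm [ 5.5  1.8 69.7]
```

```bash
python3 -m crank '[[[6,2,35,0,255],[0,0,32,0,255],[0,0,0,0,255]]]'
python3 -c "
from h import *
go([.5815,-.041,.113])"
```

```text
clock: 2.48
eef_pos: [0.5811, -0.043, 0.1341]
tool_rot: [0.929, 0.369, -0.006, -0.003]
ft_force: [-0.0, 0.4, -1.2]
grip_width: -0.0001
t 2.475 p [ 0.5811 -0.043   0.1341] z [-0.014  0.002 -1.   ] F [-0.   0.4 -1.2] w -8.863739607934014e-05 j [-0.07  0.47  0.08  1.19  0.    2.31]
tool mm [ 1.9 -0.9 21.1]
```

Above the cover and well centred, so I press in small rows.

```bash
python3 -m crank '[[[2,-1,6,0,255],[0,0,5,0,255],[0,0,4,0,255]]]'
python3 -m crank '[[[0,0,4,0,255],[0,0,3,0,255]]]'
python3 -c "
from h import *
go([.5815,-.041,.113])"
```

```text
clock: 2.85
eef_pos: [0.5833, -0.0416, 0.1229]
tool_rot: [0.93, 0.368, -0.003, -0.002]
ft_force: [-4.7, -0.2, 8.4]
grip_width: -0.0
clock: 3.1
eef_pos: [0.5833, -0.0416, 0.1199]
tool_rot: [0.93, 0.368, -0.002, -0.002]
ft_force: [-4.5, 0.6, 8.2]
grip_width: 0.0
t 3.1 p [ 0.5833 -0.0416  0.1199] z [-0.005  0.001 -1.   ] F [-4.5  0.6  8.2] w 3.1856242142827e-05 j [-0.07  0.48  0.05  1.15  0.    2.32]
tool mm [-0.9 -1.6  7. ]
```

Contact is at about 8 N and the cover is moving. Continuing.

```bash
python3 -m crank '[[[-1,0,5,0,255],[0,0,5,0,255],[0,0,4,0,255]]]'
python3 -m crank '[[[0,0,4,0,255],[0,0,3,0,255]]]'
```

```text
clock: 3.48
eef_pos: [0.5833, -0.0416, 0.113]
tool_rot: [0.93, 0.367, 0.001, -0.001]
ft_force: [-4.9, 1.2, 18.2]
grip_width: 0.0
clock: 3.72
eef_pos: [0.5833, -0.0416, 0.113]
tool_rot: [0.93, 0.367, 0.003, 0.0]
ft_force: [-4.8, 1.3, 8.4]
grip_width: -0.0004
```

```bash
python3 -m crank '[[[0,0,8,0,255]]]'; python3 -m crank '[[[0,0,-20,0,255],[0,0,-40,0,255],[0,0,-20,0,255],[0,0,0,0,255]]]'
python3 -c "
from h import *
go([.464,.0577,.160])"
```

```text
clock: 3.85
eef_pos: [0.5837, -0.0416, 0.1126]
tool_rot: [0.93, 0.367, 0.005, 0.002]
ft_force: [-21.1, 1.3, 53.5]
grip_width: 0.0001
clock: 4.35
eef_pos: [0.5845, -0.0417, 0.2008]
tool_rot: [0.93, 0.367, 0.009, 0.004]
ft_force: [-0.9, 0.7, 0.0]
grip_width: 0.0002
t 4.35 p [ 0.5845 -0.0417  0.2008] z [ 0.02 -0.   -1.  ] F [-0.9  0.7  0. ] w 0.00015775282142892986 j [-0.07  0.41  0.16  1.3   0.    2.32]
tool mm [ -20.9 -155.4   38.3]
```

The cover is home: it took a 53 N rise with no further travel. Next is the cartridge.

```bash
python3 -m crank '[[[-7,-50,0,0,255],[-7,-50,0,0,255],[-7,-50,0,0,255],[0,0,0,0,255]]]'
python3 -c "
from h import *
go([.464,.0577,.146])"
```

```text
clock: 4.85
eef_pos: [0.4627, 0.0555, 0.1939]
tool_rot: [0.931, 0.366, 0.008, 0.003]
ft_force: [0.5, 0.4, -1.1]
grip_width: 0.0
t 4.85 p [0.4627 0.0555 0.1939] z [ 0.017 -0.    -1.   ] F [ 0.5  0.4 -1.1] w 2.5761103029963927e-05 j [ 0.12  0.18 -0.17  1.2  -0.    2.51]
tool mm [ 1.9 -1.2 47.9]
```

```bash
python3 -m crank '[[[2,-1,30,0,255],[0,0,16,0,255],[0,0,0,0,255]]]'
python3 -m crank '[[[0,0,6,0,255],[0,0,5,0,255],[0,0,4,0,255]]]'
python3 -c "
from h import *
go([.464,.0577,.123])"
```

```text
clock: 5.22
eef_pos: [0.4655, 0.0573, 0.1458]
tool_rot: [0.931, 0.366, 0.008, 0.004]
ft_force: [-0.5, -0.9, -0.0]
grip_width: 0.0001
clock: 5.6
eef_pos: [0.4668, 0.0568, 0.1322]
tool_rot: [0.931, 0.365, 0.009, 0.004]
ft_force: [-4.1, 0.4, 8.1]
grip_width: -0.0001
t 5.6 p [0.4668 0.0568 0.1322] z [ 0.019  0.    -1.   ] F [-4.1  0.4  8.1] w -8.904948833440477e-05 j [ 0.12  0.24 -0.27  1.04 -0.    2.52]
tool mm [-1.6 -2.6  9.2]
```

```bash
python3 -m crank '[[[0,0,5,0,255],[0,0,4,0,255],[0,0,4,0,255]]]'
python3 -m crank '[[[0,0,4,0,255],[0,0,4,0,255]]]'
```

```text
clock: 5.98
eef_pos: [0.4669, 0.0569, 0.1228]
tool_rot: [0.931, 0.365, 0.01, 0.003]
ft_force: [-8.8, -1.2, 29.5]
grip_width: 0.0002
clock: 6.22
eef_pos: [0.467, 0.0569, 0.1228]
tool_rot: [0.931, 0.365, 0.012, 0.003]
ft_force: [-12.6, -0.4, 29.3]
grip_width: 0.0002
```

```bash
python3 -m crank '[[[0,0,6,0,255]]]'
```

```text
clock: 6.35
eef_pos: [0.4671, 0.0569, 0.1226]
tool_rot: [0.931, 0.365, 0.014, 0.004]
ft_force: [-19.7, -1.2, 51.0]
grip_width: -0.0003
```

The cartridge stopped at 0.1228, which is home. Retreating clear of the view and checking.

```bash
python3 -m crank '[[[0,0,-20,0,255],[0,0,-40,0,255],[0,0,-40,0,255],[-45,20,0,0,255],[-45,20,0,0,255],[-45,40,0,0,255],[-30,50,0,0,255],[0,50,0,0,255],[0,50,0,0,255],[0,0,0,0,255]]]'
python3 - <<'E'
from h import *
from workcell import bot
for n,b in(("top",{"cover":(335,170,390,225),"cart":(285,230,335,280),"bush":(290,190,320,218),"k1":(240,145,270,170)}),("scene",{"cover":(268,165,325,225),"cart":(350,175,400,240)})):
    c=bot.camera(n);cv2.imwrite(f"pics/{n}1.png",c["img"]);P=cloud(c)
    for k,(a,bb,e,f) in b.items():
        H=P[bb:f,a:e].reshape(-1,3);H=H[(H[:,2]>.052)&(H[:,2]<.15)];zt=np.percentile(H[:,2],98);T=H[H[:,2]>zt-.006]
        print(n,k,np.median(T[:,2]).round(4),((T.max(0)+T.min(0))/2).round(4))
go([0,0,0])
E
```

```text
clock: 7.6
eef_pos: [0.5052, -0.2347, 0.2337]
tool_rot: [0.931, 0.365, 0.022, 0.009]
ft_force: [-0.1, 0.9, -0.4]
grip_width: 0.0001
top cover 0.1141 [ 0.5801 -0.0414  0.1143]
top cart 0.1244 [0.4619 0.0575 0.1246]
top bush 0.0732 [0.5669 0.0701 0.0733]
top k1 0.0759 [0.6627 0.1756 0.0764]
scene cover 0.1126 [ 0.5827 -0.0417  0.1118]
scene cart 0.1225 [0.4654 0.0574 0.1218]
t 7.7 p [ 0.5033 -0.2322  0.2343] z [ 0.047  0.001 -0.999] F [-0.9  0.4 -0.5] w 6.211528336302082e-05 j [-0.44  0.31  0.11  1.33  0.02  1.95]
tool mm [-218.3 -519.7  210.7]
```

View pics/scene1.png

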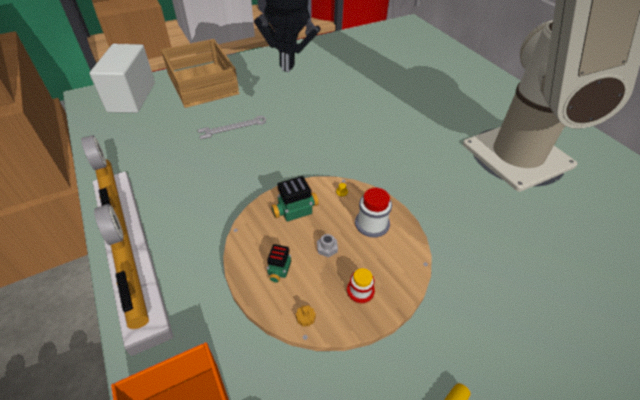

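View pics/top1.png

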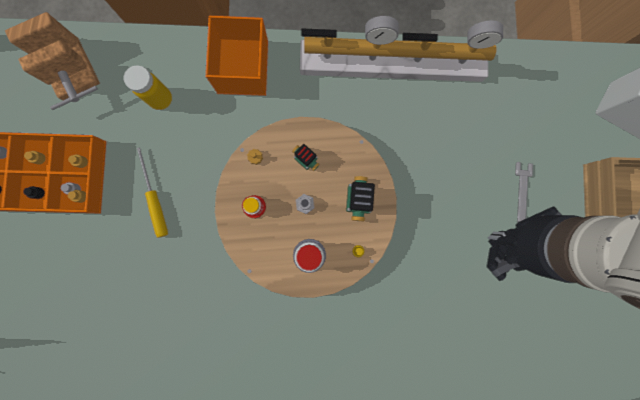

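The gaps are closed on the cover (scene 295,187) and on the cap (375,200). The knob at top (255,157) and the bushing at top (305,203) are unmoved, and the arm is clear.

```bash
python3 -c "
from workcell import bot
print(bot.job_done())"
```

```text
the job is handed in; nothing more can be done
None
```

I pressed both the larger valve's cover and the larger filter's cartridge fully home with the closed fingertips, then moved the arm clear and handed the job in at about 7.7 s.

- **Cover:** it stopped at a tool height of about 0.113 m and took 53 N with no further travel. The cameras put its top at 0.114 m (top view) and 0.113 m (scene view), against a limit of 0.116 m.
- **Cartridge:** it stopped at about 0.123 m and took 51 N. The cameras put its top at 0.124 m and 0.1225 m, against a limit of 0.126 m.
- **Loose parts:** the bleed knob and the bushing measured within 1 mm of where they started.
- **Disagreements:** the two views differ by about 2 to 3 mm, in position as well as height, close to the calibration tolerance. The tool tilted by up to about 3° during the last moves, which did not affect the result. No check failed.

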